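# Seat the sample plate and hold the incubator lid open

## Task

Pick up the white sample plate and, keeping it level, set it down gently (no dropping) flat and square in the pocket of the blue plate nest, and let go of it. Then lift the lid of the tube incubator (it has a blue handle) to 40 degrees and keep holding it there, so that a colleague can pipette from the warm tubes into the plate: the lid springs shut if released, so the program finishes while the gripper is still holding the lid still at 40 degrees. Leave everything else on the table where it is.

Things in the scene. Friction and masses are not known exactly. Their poses are not given: they have to be found in the camera images.
- plate_center (a point): centre (half-way up, 11 mm over its underside) of the loose white sample plate, a flat solid plastic block 60 mm (its x) by 100 mm (its y) by 22 mm high with rows of red and straw-coloured wells on top, about 0.12 kg; its z points up. It starts lying flat on the table. Grip it across the 60 mm. It may go into the nest either way round
- nest_floor (a point): centre of the pocket floor of the fixed blue plate nest: base 100 mm (x) by 140 mm (y), floor 15 mm above the table. Four silver corner guides, 10 mm high (upright 6 mm, then flared), 18 mm long on each side, leave a pocket 64 mm (x) by 104 mm (y); the middles of the sides are open for the fingers. The plate's x goes along the nest's x; seated, the plate's centre is 11 mm above this point
- lid_handle (a point): middle of the incubator lid's blue handle: a round bar 12 mm thick, 110 mm long along the lid's y, on two end posts, its middle 45 mm above the lid's top and 12 mm behind the lid's front edge; 147 mm above the table when shut. Axes turn with the lid; shut, x points from front to hinge, z up. Pinch it from above, fingers before and behind it; it can turn between the pads as the lid rises
- lid_hinge (a point): middle of the lid's hinge line (along this point's y), on the far upper edge of the fixed incubator, 90 mm above the table. With the lid shut the handle bar is 188 mm in front of it and 57 mm above it. The incubator is a grey and white box 200 mm deep (x), 180 mm wide, 90 mm high, with a white lid 12 mm thick
- lid (a joint): opening angle of the incubator lid in rad: 0 shut (as it starts), growing as the front edge rises, stop at 1.4; 40 degrees is 0.698. A light spring and its weight (0.25 to 0.5 kg) always pull it shut: about 2 to 4 N upward at the handle starts it, 4 to 7 N holds it at 40 degrees
- tube_rack_center (a point): bystander: white tube rack, 75 x 160 x 65 mm, with some tubes standing up to 87 mm; this is the point 32 mm above its underside
- dropper_red_center (a point): bystander: small white dropper bottle with red cap, 30 mm across, 60 mm tall; its centre
- dropper_blue_center (a point): bystander: the same with a blue cap; its centre
- amber_jar_center (a point): bystander: amber jar, 56 mm across, 85 mm tall; its centre
- slide_box_center (a point): bystander: small card box of slides with a green sleeve, 32 x 85 x 30 mm; its centre
There are look-alikes about, which are no part of the job. What is shaped like the part that bears plate_center but orange or turquoise is not meant.

How it is judged:
On the way, in this order (a step that is already met when the one before it is completed fails the run):
1. the plate lies flat and square in the nest, let go, with the lid still shut (x of plate_center in the frame of nest_floor between -0.0035 and 0.0035 m and y of plate_center in the frame of nest_floor between -0.0035 and 0.0035 m and z of plate_center in the frame of nest_floor between 0.0085 and 0.0135 m and angle between plate_center's own z axis and vertical below 0.05 rad and angle between the x axis of plate_center and the x axis of nest_floor, either way round below 0.1 rad and contact force between the fingers and plate below 0.1 N and value of joint lid below 0.05 rad), for 0.3 s.
2. the gripper holds the lid open at 40 degrees (value of joint lid between 0.608 and 0.788 rad and contact force between the fingers and lid above 0.5 N), for 0.3 s.
At the end, for the whole second after the job is handed in: Ends holding: fingers carry the lid (over 0.5 N), still, at 40 degrees +-5, nothing else props it; plate released in the nest, within 3.5 mm of the pocket centre, within 2.5 mm and 0.05 rad of flat on its floor, square within 0.1 rad; bystanders within 30 mm of their starts (all of step 2 and x of plate_center in the frame of nest_floor between -0.0035 and 0.0035 m and y of plate_center in the frame of nest_floor between -0.0035 and 0.0035 m and z of plate_center in the frame of nest_floor between 0.0085 and 0.0135 m and angle between plate_center's own z axis and vertical below 0.05 rad and angle between the x axis of plate_center and the x axis of nest_floor, either way round below 0.1 rad and contact force between the fingers and plate below 0.1 N and velocity of joint lid between -0.1 and 0.1 rad/s and contact force between lid and plate below 0.2 N and distance of each of tube_rack_center, dropper_red_center, dropper_blue_center, amber_jar_center, slide_box_center from where it was at the start of the episode below 0.03 m); the arm keeps its last pose, push and grip.
It fails at once if the plate is tipped more than about 25 degrees (angle between plate_center's own z axis and vertical above 0.45 rad).
It fails at once if the plate is let go in the air (dropped) (height (world z) of plate_center above 0.05 m and contact force between the fingers and plate below 0.01 N).
It fails at once if a bystander is moved by more than 30 mm (distance of any of tube_rack_center, dropper_red_center, dropper_blue_center, amber_jar_center, slide_box_center from where it was at the start of the episode above 0.03 m).
It also fails if it takes over 58 s, if anything falls off the work surface, if the arm or the gripper's body presses on something with over 40 N, if the wrist force passes 120 N, or if a joint passes its speed limit or range.

## Robot

A 6-joint arm with a two-finger parallel gripper is mounted at the origin on the work surface. World frame = base frame: x ahead of the robot, y to its left, z up, the work surface at z = 0. Lengths are in m, angles in rad, forces in N, time in s.
With the tool pointing down it reaches from about 0.15 to 0.775 m from the base axis. Payload 6.1 kg.
Tool frame: the origin (TCP) lies midway between the tips of the shut fingers; the grasp point (between the pads) lies 19 mm behind it; z points along the fingers, y is the line along which they close (so a half turn about z gives the same grasp; the last joint's range is limited). The gripper opens to 85 mm and grips with 20 to 120 N. Pads are 22 mm wide; open, the fingers measure 114 mm over their backs; the gripper's body (76 mm by 85 mm) begins 54 mm behind the grasp point. The pads swing forward as they close: fully open they stand 13 mm farther back than shut.
Start: joints at [1.182, 0.126, -0.04, 1.405, 0, 1.571], TCP at [0.199, 0.486, 0.231] pointing down, gripper open.
Joint ranges: [-2.72, 2.72], [-0.95, 1.95], [-1.27, 1.35], [-1.78, 2.02], [-1.46, 1.47], [-3.14, 3.14]. Speed limits (rad/s): [2.39, 2.39, 3.01, 3.14, 3.14, 3.14].

## Interface

Orientations are given as a unit quaternion [x, y, z, w].
In Python, from station import readout, cams, robot gives the robot as it stands. The module is installed in compiled form; this text tells all that it offers.
- The arm moves only by the shell command python3 -m handwheel 'ROWS' [OPENING]. ROWS is JSON, a list of rows, each an object with "xyz": the shift along the world's x, y, z in units of 0.5 m (1.0 is 0.5 m), a list of three; "dr": the turn, a rotation vector about the world's x, y, z in units of pi rad (1.0 is pi rad), a list of three. In form: [{"xyz": [x, y, z], "dr": [wx, wy, wz]}, ...]. A call has 1 to 5 rows; each row is the pose to reach, as a shift and turn from the pose commanded when the call began, turning the shorter way round; what a row does not reach only later rows make up. A row lasts 1/10 s, in which the tool goes at most 50 mm and 8.59 degrees, less where a joint would pass 70% of its speed; a pose out of reach is approached as far as the arm can. A call with a number of a shift or a turn outside -1 to 1 is refused whole. A call with a gripper value outside its range is refused whole. OPENING is the gripper's target within -1 to 1 (shut at 1, half-way at 0, fully open at -1), set as the call begins (- or left out, the last holds). The fingers move at their own pace and stop on an object; the grip force is fixed at half the most. Time passes only in rows, so rows that repeat a pose let the fingers close. It gives the time, the measured TCP pose, the force, the opening and the grip force at its end, in the units of the state.
- readout.read_state(): the state, without advancing time (a new reading comes with each control period).
- cams.capture(name): name is "side" or "top"; returns a dict with "color" (400x640x3 uint8, red, green, blue), "z_map" (400x640 float32, m along the optical axis (not along the pixel's ray), 0 where there is no reading), "intrinsics" (3x3 intrinsics, pixels), "distortion" ([k1, k2, p1, p2, k3] as OpenCV has them; the pictures are not rectified), "T" (4x4, takes a point from camera to world coordinates). Camera axes: x right, y up, looking along -z (the intrinsics and any distortion apply to the point x, -y, -z); pixel columns grow to the right and rows downward; lengths in m; the calibration is good to about 2 mm. A picture is of the moment at which its call begins.
- robot.job_done(): hands the job in; it is judged then, once.
The state is a dict: "time": time; "qpos": joint angles; "qvel": joint speeds; "effort": joint torques, N m; "tool_pos": TCP position; "eef_rot": TCP orientation; "contact_force": force on the tool from outside, world axes, zero at the start; "wrist_torque": the same for the moment, N m; "finger_gap": finger opening in m; "grip_force": force on a finger pad.
Only numpy, scipy, OpenCV 4.12 (cv2) and the standard library are available. Lean on these libraries where they do the work, as an engineer would, in place of code of your own. Each camera call takes 0.05 s, during which the arm holds its last target. There are 200 camera calls.

## Working session

There is one attempt and no reset: what is moved stays moved. The work goes in short steps, Python scripts to look and compute and a shell command to move; the robot and the scene stay as the last step left them, time stands still between calls to the robot, and variables do not carry over. Pictures are saved under pics/ and viewed, at most 10 in all, crops included, and the job is handed in when it is done.

```bash
mkdir -p pics; cat > h.py <<'E'
import numpy as np, cv2
from station import readout, cams, robot
def cap(n):
    c=cams.capture(n); c['P']=points(c); return c
def points(c):
    h,w=c['z_map'].shape
    uv=np.stack(np.meshgrid(np.arange(w),np.arange(h)),-1).reshape(-1,1,2).astype(np.float32)
    n=cv2.undistortPoints(uv,c['intrinsics'],np.array(c['distortion'])).reshape(h,w,2)
    c['rays']=np.dstack([n[...,0],-n[...,1],-np.ones((h,w))])
    p=c['rays']*c['z_map'][...,None]
    T=np.array(c['T']); return p@T[:3,:3].T+T[:3,3]
def onplane(c,uv,z):
    T=np.array(c['T']); u=np.array(uv,np.float32).reshape(-1,1,2)
    n=cv2.undistortPoints(u,c['intrinsics'],np.array(c['distortion'])).reshape(-1,2)
    d=np.c_[n[:,0],-n[:,1],-np.ones(len(n))]@T[:3,:3].T; o=T[:3,3]
    return o+d*((z-o[2])/d[:,2])[:,None]
def save(c,f): cv2.imwrite('pics/'+f,cv2.cvtColor(c['color'],cv2.COLOR_RGB2BGR))
E
python3 - <<'E'
from h import *
for n in('top','side'):
    c=cap(n); save(c,n+'0.png'); print(n,np.round(c['T'],3).tolist(),np.round(c['intrinsics'],1).tolist(),c['distortion'],(c['z_map']==0).mean())
print(readout.read_state())
E
```

```text
top [[-0.091, 0.971, -0.222, 0.396], [-0.996, -0.089, 0.018, 0.0], [-0.003, 0.223, 0.975, 0.97], [0.0, 0.0, 0.0, 1.0]] [[393.1, 0.0, 315.3], [0.0, 393.1, 206.9], [0.0, 0.0, 1.0]] [-0.00105932  0.          0.          0.          0.        ] 0.0042109375
side [[0.786, 0.467, -0.406, 0.206], [-0.619, 0.607, -0.499, -0.433], [0.013, 0.643, 0.766, 0.788], [0.0, 0.0, 0.0, 1.0]] [[361.9, 0.0, 319.6], [0.0, 361.9, 205.6], [0.0, 0.0, 1.0]] [-0.01432676  0.          0.          0.          0.        ] 0.00392578125
{'time': 0.1, 'qpos': array([ 1.18198864e+00,  1.26354003e-01, -4.04747080e-02,  1.40538532e+00,
       -2.22179620e-05,  1.57079023e+00]), 'qvel': array([ 1.17274115e-03, -2.03581646e-03,  3.44815479e-03,  2.79381154e-05,
        8.51271358e-04, -1.02372797e-03]), 'effort': array([ 1.46667753e-04, -4.36901093e+01,  3.53608310e+01,  1.36502899e-02,
       -2.39361759e-05, -7.04193610e-06]), 'tool_pos': array([0.19889499, 0.48549287, 0.23060311]), 'eef_rot': array([ 1.93178598e-01,  9.81163354e-01, -6.97643633e-04, -1.26039327e-04]), 'contact_force': array([ 0.19754637, -1.00910374, -0.60637588]), 'wrist_torque': array([-0.01435369, -0.02077634,  0.05148845]), 'grip_force': 0.0, 'finger_gap': 0.08537919940735156}
```

View pics/top0.png

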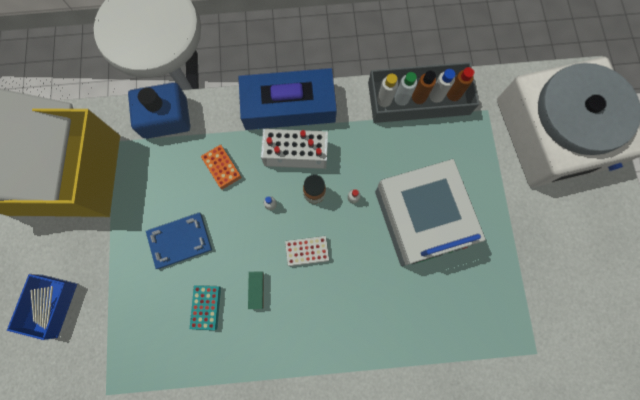

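View pics/side0.png

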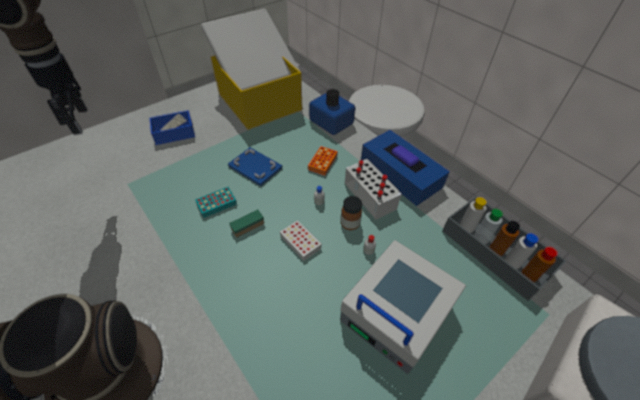

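The top view shows the white plate at about (307,251), the blue nest at (179,241), and the incubator with its handle at (451,245). The bystanders are the rack (295,147), jar (314,188), droppers (269,203) and (354,196), and green box (256,291). The orange plate (221,166) and turquoise plate (206,307) are decoys.

```bash
cat > m.py <<'E'
from h import *
def rect(c,mask,z,box):
    m=np.zeros(mask.shape,np.uint8); u0,v0,u1,v1=box; m[v0:v1,u0:u1]=mask[v0:v1,u0:u1]
    m=cv2.morphologyEx(m,cv2.MORPH_CLOSE,np.ones((5,5)))
    k=max(cv2.findContours(m,cv2.RETR_EXTERNAL,cv2.CHAIN_APPROX_NONE)[0],key=cv2.contourArea)
    p=onplane(c,k.reshape(-1,2),z)[:,:2]
    (cx,cy),(w,h),a=cv2.minAreaRect((p*1000).astype(np.float32))
    b=cv2.boxPoints(((cx,cy),(w,h),a)); e=max((b[1]-b[0],b[2]-b[1]),key=np.linalg.norm)
    ang=np.degrees(np.arctan2(e[1],e[0]))%180
    zz=c['P'][...,2][m>0]
    return np.round([cx,cy,w,h,ang],1),'long-axis deg; z med',np.round(np.median(zz)*1000,1), np.round(np.median(c['P'][m>0],0)*1000)[:2]
def hsv(c): return cv2.cvtColor(c['color'],cv2.COLOR_RGB2HSV)
E
python3 - <<'E'
from m import *
B={'top':dict(pl=(278,230,338,272),ne=(140,208,218,272),ha=(410,225,490,262)),
   'side':dict(pl=(272,214,328,266),ne=(222,142,288,190),ha=(350,288,420,350))}
for n in B:
    c=cap(n); H=hsv(c); Z=c['P'][...,2]; h,s,v=H[...,0],H[...,1],H[...,2]
    green=(h>60)&(h<95)&(s>40)
    pl=((s<70)&(v>130)|(((h<15)|(h>165))&(s>70)))
    print(n,'plate',rect(c,pl.astype(np.uint8),.022,B[n]['pl']))
    b=((h>100)&(h<125)&(s>120)).astype(np.uint8)
    print(n,'nest',rect(c,b,.015,B[n]['ne']))
    hh=((h>105)&(h<130)&(s>150)).astype(np.uint8)
    print(n,'handle',rect(c,hh,.150,B[n]['ha']))
    sv=((s<60)&(v>110)).astype(np.uint8); x=B[n]['ne']
    q=np.zeros_like(sv); q[x[1]:x[3],x[0]:x[2]]=sv[x[1]:x[3],x[0]:x[2]]
    print('guides', rect(c,q,.025,x), q.sum())
    # depth-based: lid top, others
    m=(Z>.095)&(Z<.110)&(c['P'][...,1]<-.1)&(c['P'][...,1]>-.55)&(c['P'][...,0]<.75)&(c['P'][...,0]>.2)
    print('lid',rect(c,m.astype(np.uint8),.102,(0,0,640,400)))
E
```

```text
top plate (array([507.2,  11.9, 144.1,  99. ,  84.8]), 'long-axis deg; z med', np.float64(3.3), array([507.,  11.]))
top nest (array([561.4, 325.3,  98.9, 138.7, 104.5]), 'long-axis deg; z med', np.float64(16.1), array([560., 325.]))
top handle (array([ 477.1, -289.2,    8.1,  127. ,  101.3]), 'long-axis deg; z med', np.float64(152.6), array([ 477., -291.]))
guides (array([562.6, 319.5, 193.1, 153.8,  84.8]), 'long-axis deg; z med', np.float64(1.9), array([574., 333.])) 2479
lid (array([ 565.2, -276.7,  199.7,  181.9,   11.5]), 'long-axis deg; z med', np.float64(103.0), array([ 568., -275.]))
side plate (array([502.2,  12.8, 158.7, 148.8,  52.4]), 'long-axis deg; z med', np.float64(-0.2), array([506.,  21.]))
side nest (array([557.6, 319.3, 103.5, 143.1, 105.1]), 'long-axis deg; z med', np.float64(13.4), array([555., 316.]))
side handle (array([ 468.7, -298.9,   26.5,  116.7,  101.4]), 'long-axis deg; z med', np.float64(149.7), array([ 478., -301.]))
guides (array([550.9, 317.4, 205.8, 217.9, 142.6]), 'long-axis deg; z med', np.float64(-0.9), array([569., 338.])) 1785
lid (array([ 562.8, -279. ,  201.3,  179.7,   11.7]), 'long-axis deg; z med', np.float64(100.4), array([ 562., -287.]))
```

```bash
python3 - <<'E'
from m import *
for n in('top','side'):
    c=cap(n); P=c['P']; Z=P[...,2]; H=hsv(c); 
    m=(Z>.013)&(Z<.03)&(abs(P[...,0]-.507)<.08)&(abs(P[...,1]-.012)<.065)
    print(n,'plate',rect(c,m.astype(np.uint8),.022,(0,0,640,400)))
    w=m&(H[...,1]<90)|m&(Z>.0185)
    print(n,'plate2',rect(c,w.astype(np.uint8),.022,(0,0,640,400)))
    m=(Z>.009)&(Z<.035)&(abs(P[...,0]-.56)<.1)&(abs(P[...,1]-.325)<.1)
    print(n,'nest',rect(c,m.astype(np.uint8),.015,(0,0,640,400)))
    # silver guide pixels inside nest
    g=m&(H[...,1]<110)
    P2=onplane(c,np.argwhere(g)[:,::-1],.024)[:,:2]*1000
    a=np.radians(14.5); R=np.array([[np.cos(a),np.sin(a)],[-np.sin(a),np.cos(a)]])
    q=(P2-[561.4,325.3])@R.T
    for sx in(-1,1):
        for sy in(-1,1):
            k=q[(q[:,0]*sx>12)&(q[:,1]*sy>25)&(abs(q[:,0])<46)&(abs(q[:,1])<66)]
            print(sx,sy,len(k),np.round(np.percentile(k,[3,97],axis=0)).tolist() if len(k) else '')
c=cap('top'); im=c['color'][200:280,140:345]
cv2.imwrite('pics/crop1.png',cv2.resize(im[...,::-1],None,fx=3.9,fy=3.9,interpolation=cv2.INTER_CUBIC))
E
```

```text
top plate (array([507.6,  13.7,  60.8,  99.9,  92. ]), 'long-axis deg; z med', np.float64(22.9), array([507.,  14.]))
top plate2 (array([507.6,  13.7,  60.8,  99.9,  92. ]), 'long-axis deg; z med', np.float64(22.9), array([507.,  14.]))
top nest (array([562.8, 324.7, 101.2, 141.4, 104.6]), 'long-axis deg; z med', np.float64(16.1), array([562., 325.]))
-1 -1 61 [[-38.0, -58.0], [-14.0, -34.0]]
-1 1 67 [[-38.0, 34.0], [-14.0, 59.0]]
1 -1 67 [[14.0, -58.0], [40.0, -34.0]]
1 1 72 [[15.0, 35.0], [39.0, 59.0]]
side plate (array([504. ,  11.4,  61.3, 103.2,  91.7]), 'long-axis deg; z med', np.float64(20.3), array([505.,  10.]))
side plate2 (array([504. ,  11.4,  61.3, 103.2,  91.7]), 'long-axis deg; z med', np.float64(20.3), array([505.,  10.]))
side nest (array([559.2, 322.2, 102.5, 143.8, 104.6]), 'long-axis deg; z med', np.float64(13.6), array([559., 321.]))
-1 -1 38 [[-43.0, -64.0], [-20.0, -37.0]]
-1 1 43 [[-44.0, 30.0], [-17.0, 60.0]]
1 -1 44 [[14.0, -64.0], [41.0, -33.0]]
1 1 50 [[13.0, 29.0], [40.0, 60.0]]
```

View pics/crop1.png

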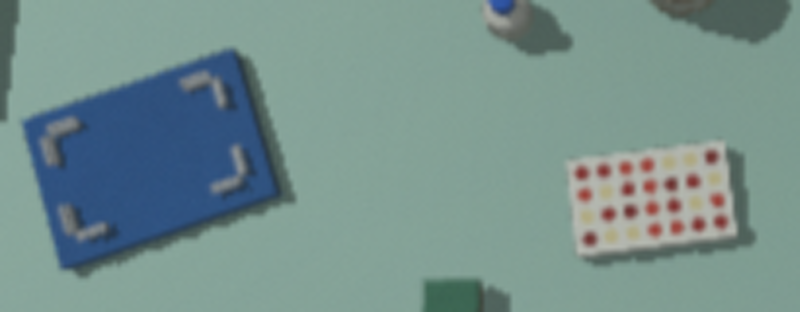

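The top-view crop confirms the nest with its four guides and the plate's red and straw wells. In the world frame:

| Item | x (mm) | y (mm) | yaw |
|---|---|---|---|
| Plate | 507 | 13.5 | 2° |
| Nest | 562 | 325 | 14.5° |

I'm moving above the plate now.

```bash

python3 -m handwheel '[{"xyz":[0.05,-0.08,0],"dr":[0,0,-0.03]},{"xyz":[0.1,-0.16,0],"dr":[0,0,-0.06]},{"xyz":[0.15,-0.24,0],"dr":[0,0,-0.09]},{"xyz":[0.205,-0.315,0],"dr":[0,0,-0.1217]},{"xyz":[0.205,-0.315,0],"dr":[0,0,-0.1217]}]' -1
python3 -m handwheel '[{"xyz":[0.05,-0.08,0],"dr":[0,0,-0.03]},{"xyz":[0.1,-0.16,0],"dr":[0,0,-0.06]},{"xyz":[0.15,-0.24,0],"dr":[0,0,-0.09]},{"xyz":[0.205,-0.315,0],"dr":[0,0,-0.1217]},{"xyz":[0.205,-0.315,0],"dr":[0,0,-0.1217]}]'
python3 -m handwheel '[{"xyz":[0.05,-0.08,0],"dr":[0,0,-0.03]},{"xyz":[0.1,-0.16,0],"dr":[0,0,-0.06]},{"xyz":[0.15,-0.24,0],"dr":[0,0,-0.09]},{"xyz":[0.205,-0.315,0],"dr":[0,0,-0.1217]},{"xyz":[0.205,-0.315,0],"dr":[0,0,-0.1217]}]'
cat > st.py <<'E'
from h import *
from scipy.spatial.transform import Rotation as R
s=readout.read_state(); M=R.from_quat(s['eef_rot']).as_matrix()
print('t',round(s['time'],2),'mm',np.round(s['tool_pos']*1000,1),'closeYaw',round(np.degrees(np.arctan2(M[1,1],M[0,1])),2),'zax',np.round(M[:,2],4),'F',np.round(s['contact_force'],1),'gap',round(s['finger_gap']*1000,1),'grip',round(s['grip_force'],1),'q',np.round(s['qpos'],2))
E
python3 st.py
```

```text
time: 0.85
tool_pos: [0.3037, 0.3246, 0.2317]
eef_rot: [0.38, 0.925, -0.0, 0.001]
contact_force: [-0.1, 1.2, 0.0]
finger_gap: 0.085
grip_force: 0.0
time: 1.35
tool_pos: [0.4063, 0.1674, 0.2312]
eef_rot: [0.549, 0.836, -0.0, 0.001]
contact_force: [-0.1, 0.7, -0.5]
finger_gap: 0.0854
grip_force: 0.0
time: 1.85
tool_pos: [0.5089, 0.0106, 0.2304]
eef_rot: [0.697, 0.717, -0.0, 0.0]
contact_force: [-0.1, 0.8, 0.2]
finger_gap: 0.0853
grip_force: 0.0
t 1.85 mm [508.9  10.6 230.4] closeYaw 1.69 zax [-0.e+00 -8.e-04 -1.e+00] F [-0.1  0.8  0.2] gap 85.3 grip 0.0 q [ 0.02  0.1  -0.08  1.4  -0.    1.56]
```

```bash

python3 -m handwheel '[{"xyz":[-0.003,0.006,-0.08]},{"xyz":[-0.003,0.006,-0.16]},{"xyz":[-0.003,0.006,-0.24]},{"xyz":[-0.003,0.006,-0.32]},{"xyz":[-0.003,0.006,-0.36]}]' || python3 -m handwheel '[{"xyz":[-0.003,0.006,-0.08],"dr":[0,0,0]},{"xyz":[-0.003,0.006,-0.16],"dr":[0,0,0]},{"xyz":[-0.003,0.006,-0.24],"dr":[0,0,0]},{"xyz":[-0.003,0.006,-0.32],"dr":[0,0,0]},{"xyz":[-0.003,0.006,-0.36],"dr":[0,0,0]}]' >/dev/null
python3 st.py
python3 - <<'E'
from h import *
c=cap('side'); save(c,'s1.png'); cv2.imwrite('pics/s1c.png',cv2.resize(c['color'][170:290,220:380,::-1],None,fx=4,fy=4,interpolation=cv2.INTER_CUBIC))
E
```

```text
t 2.35 mm [502.6  17.8  47.9] closeYaw 2.16 zax [-4.6e-03  4.0e-04 -1.0e+00] F [-0.8 -0.1  0.1] gap 85.5 grip 0.0 q [ 0.03  0.16 -0.42  1.    0.    1.57]invalid input
```

View pics/s1c.png

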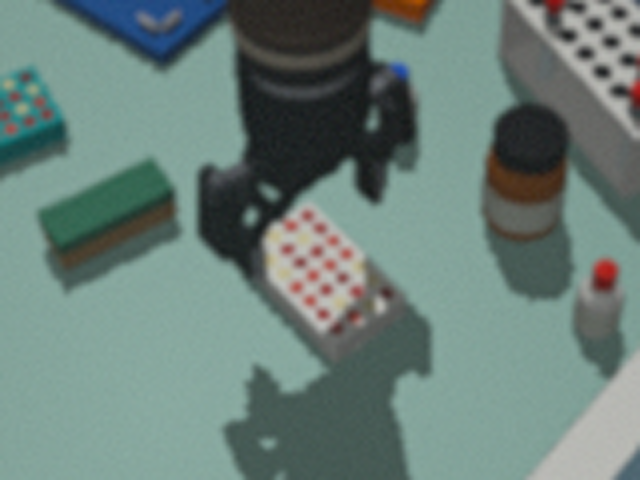

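The crop shows the plate lying between the open fingers: left finger at (230,220), right finger at (375,150), plate centre at (325,280). The arm hasn't settled yet, so I'll wait and then correct.

```bash

python3 -m handwheel '[{"xyz":[0,0,0],"dr":[0,0,0]},{"xyz":[0,0,0],"dr":[0,0,0]}]' >/dev/null
python3 st.py
```

```text
t 2.6 mm [505.8  17.1  52.7] closeYaw 2.09 zax [ 1.6e-03  3.0e-04 -1.0e+00] F [ 0.4 -0.3  0.8] gap 85.2 grip 0.0 q [ 0.03  0.15 -0.41  1.01  0.    1.57]
```

```bash

python3 -m handwheel '[{"xyz":[0.002,-0.007,-0.03],"dr":[0,0,0]},{"xyz":[0.002,-0.007,-0.06],"dr":[0,0,0]},{"xyz":[0.002,-0.007,-0.08],"dr":[0,0,0]},{"xyz":[0.002,-0.007,-0.08],"dr":[0,0,0]},{"xyz":[0.002,-0.007,-0.08],"dr":[0,0,0]}]' >/dev/null
python3 st.py
```

```text
t 3.1 mm [506.6  13.   12.2] closeYaw 2.02 zax [ 1.1e-03  1.0e-04 -1.0e+00] F [ 0.4 -0.2  0.3] gap 85.5 grip 0.0 q [ 0.03  0.19 -0.46  0.92  0.    1.56]
```

```bash

python3 -m handwheel '[{"xyz":[0.001,0,-0.012],"dr":[0,0,0]},{"xyz":[0.001,0,-0.022],"dr":[0,0,0]},{"xyz":[0.001,0,-0.028],"dr":[0,0,0]},{"xyz":[0.001,0,-0.028],"dr":[0,0,0]},{"xyz":[0.001,0,-0.028],"dr":[0,0,0]}]' >/dev/null
python3 st.py
python3 -m handwheel '[{"xyz":[0,0,0],"dr":[0,0,0]},{"xyz":[0,0,0],"dr":[0,0,0]},{"xyz":[0,0,0],"dr":[0,0,0]},{"xyz":[0,0,0],"dr":[0,0,0]},{"xyz":[0,0,0],"dr":[0,0,0]}]' 1 >/dev/null
python3 st.py
python3 -m handwheel '[{"xyz":[0,0,0],"dr":[0,0,0]},{"xyz":[0,0,0],"dr":[0,0,0]},{"xyz":[0,0,0],"dr":[0,0,0]},{"xyz":[0,0,0],"dr":[0,0,0]},{"xyz":[0,0,0],"dr":[0,0,0]}]' >/dev/null
python3 st.py
```

```text
t 3.6 mm [506.4  12.8  -2.8] closeYaw 2.0 zax [-3.e-04 -0.e+00 -1.e+00] F [-0.2  1.1  0.1] gap 85.3 grip 0.0 q [ 0.03  0.2  -0.48  0.89  0.    1.56]
t 4.1 mm [507.   12.8  -2.2] closeYaw 2.01 zax [ 0.001  0.    -1.   ] F [-0.8  0.6  4.5] gap 58.9 grip 65.7 q [ 0.03  0.2  -0.48  0.89 -0.    1.56]
t 4.6 mm [507.   12.8  -2.2] closeYaw 2.0 zax [ 0.001  0.    -1.   ] F [0.  0.1 4.7] gap 58.7 grip 65.8 q [ 0.03  0.2  -0.48  0.89 -0.    1.56]
```

```bash

python3 -m handwheel '[{"xyz":[0,0,0.02],"dr":[0,0,0]},{"xyz":[0,0,0.05],"dr":[0,0,0]},{"xyz":[0,0,0.1],"dr":[0,0,0]},{"xyz":[0,0,0.16],"dr":[0,0,0]},{"xyz":[0,0,0.2],"dr":[0,0,0]}]' >/dev/null
python3 -m handwheel '[{"xyz":[0,0,0.03],"dr":[0,0,0]},{"xyz":[0,0,0.04],"dr":[0,0,0]},{"xyz":[0,0,0.04],"dr":[0,0,0]},{"xyz":[0,0,0.04],"dr":[0,0,0]}]' >/dev/null
python3 st.py
python3 -m handwheel '[{"xyz":[0.012,0.06,0],"dr":[0,0,0.014]},{"xyz":[0.025,0.12,0],"dr":[0,0,0.028]},{"xyz":[0.037,0.18,0],"dr":[0,0,0.03]},{"xyz":[0.05,0.25,0],"dr":[0,0,0.035]},{"xyz":[0.055,0.312,0],"dr":[0,0,0.035]}]' >/dev/null
python3 -m handwheel '[{"xyz":[0.012,0.06,0],"dr":[0,0,0.014]},{"xyz":[0.025,0.12,0],"dr":[0,0,0.028]},{"xyz":[0.037,0.18,0],"dr":[0,0,0.034]},{"xyz":[0.05,0.25,0],"dr":[0,0,0.034]},{"xyz":[0.055,0.311,0],"dr":[0,0,0.034]}]' >/dev/null
python3 -m handwheel '[{"xyz":[0,0,0],"dr":[0,0,0]},{"xyz":[0,0,0],"dr":[0,0,0]},{"xyz":[0,0,0],"dr":[0,0,0]}]' >/dev/null
python3 st.py
python3 - <<'E'
from m import *
o=[]
for n in('top','side'):
    c=cap(n); P=c['P']; H=hsv(c); Z=P[...,2]
    m=(Z>.10)&(Z<.16)&(abs(P[...,0]-.56)<.12)&(abs(P[...,1]-.325)<.12)&(H[...,2]>90)&((H[...,1]<60)|(H[...,0]<25))
    print(n,m.sum(),np.round(np.percentile(P[m],[2,50,98],axis=0)*1000).tolist() if m.sum() else '')
    r={'top':(100,150,300,330),'side':(170,60,370,210)}[n]
    o.append(cv2.resize(c['color'][r[1]:r[3],r[0]:r[2],::-1],(400,400*(r[3]-r[1])//(r[2]-r[0])))[:300])
cv2.imwrite('pics/n1.png',np.hstack(o))
E
```

```text
t 5.5 mm [505.9  12.8 116.4] closeYaw 2.01 zax [-0.0015 -0.     -1.    ] F [-0.5 -0.1 -2.1] gap 59.1 grip 65.2 q [ 0.03  0.12 -0.3   1.15  0.    1.56]
t 6.8 mm [561.  323.3 116.4] closeYaw 14.4 zax [-0.0016 -0.0013 -1.    ] F [-0.2  0.4 -0.5] gap 58.9 grip 65.1 q [ 0.52  0.38  0.04  1.23 -0.    1.84]
top 688 [[525.0, 272.0, 127.0], [566.0, 299.0, 141.0], [601.0, 365.0, 145.0]]
side 276 [[522.0, 274.0, 119.0], [563.0, 311.0, 139.0], [596.0, 361.0, 142.0]]
```

View pics/n1.png

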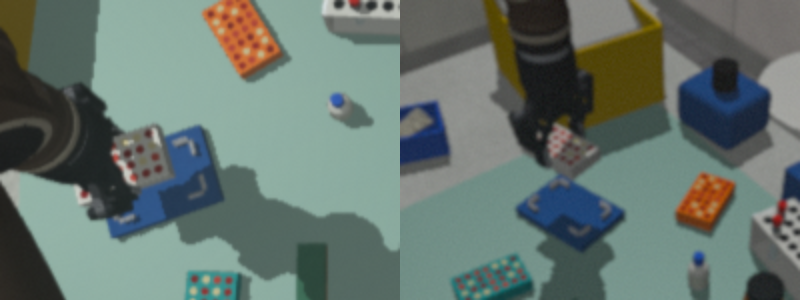

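The picture shows the plate held level over the nest: top view around (140,160), side view around (572,150). A move of about 1 mm in x and y lines it up. I'll lower it to just above the guides and check.

```bash

python3 -m handwheel '[{"xyz":[0.002,0.002,-0.04],"dr":[0,0,0]},{"xyz":[0.002,0.002,-0.09],"dr":[0,0,0]},{"xyz":[0.002,0.002,-0.13],"dr":[0,0,0]},{"xyz":[0.002,0.002,-0.16],"dr":[0,0,0]},{"xyz":[0.002,0.002,-0.172],"dr":[0,0,0]}]' >/dev/null
python3 -m handwheel '[{"xyz":[0,0,0],"dr":[0,0,0]},{"xyz":[0,0,0],"dr":[0,0,0]},{"xyz":[0,0,0],"dr":[0,0,0]}]' >/dev/null
python3 st.py
python3 - <<'E'
from m import *
a=np.radians(14.5); R=np.array([[np.cos(a),np.sin(a)],[-np.sin(a),np.cos(a)]])
c=cap('top'); P=c['P']; H=hsv(c); Z=P[...,2]
m=(Z>.043)&(Z<.062)&(H[...,2]>80)&((H[...,1]<70)|(H[...,0]<25)|(H[...,0]>165))
q0=onplane(c,np.argwhere(m)[:,::-1],.052)[:,:2]*1000
q=(q0-[562,325.3])@R.T; k=(abs(q[:,0])<45)&(abs(q[:,1])<65); q=q[k]
print(len(q),np.percentile(q,[0.5,50,99.5],axis=0).round(1))
for lo,hi in((-28,-20),(-5,5),(20,28)):
    t=q[(q[:,0]>lo)&(q[:,0]<hi),1]; print('ymin at x',lo,t.min().round(1) if len(t) else '')
for lo,hi in((-48,-40),(-40,-30),(-30,-20)):
    t=q[(q[:,1]>lo)&(q[:,1]<hi),0]; print('x ext at y',lo,(t.min().round(1),t.max().round(1)) if len(t) else '')
E
```

```text
t 7.7 mm [563.2 325.5  32.6] closeYaw 14.41 zax [ 0.0018  0.001  -1.    ] F [ 0.3  0.1 -1.2] gap 58.6 grip 65.2 q [ 0.52  0.42 -0.09  1.06 -0.    1.84]
602 [[-28.3 -52. ]
 [  0.2 -24.7]
 [ 38.6  50.8]]
ymin at x -28 -52.0
ymin at x -5 -51.9
ymin at x 20 -52.4
x ext at y -48 (np.float64(-28.2), np.float64(33.5))
x ext at y -40 (np.float64(-28.9), np.float64(33.7))
x ext at y -30 (np.float64(-28.0), np.float64(33.7))
```

```bash
cat > pm.py <<'E'
from m import *
import sys
zt=float(sys.argv[1])
a=np.radians(14.5); R=np.array([[np.cos(a),np.sin(a)],[-np.sin(a),np.cos(a)]])
for n in('top','side'):
    c=cap(n); P=c['P']; H=hsv(c); Z=P[...,2]
    q3=(P[...,:2]*1000-[562,325.3])@R.T
    b=(abs(q3[...,0])<26)&(q3[...,1]<-25)&(q3[...,1]>-45)&(H[...,2]>80)&(Z>zt-.012)
    print(n,'top z',np.median(Z[b]).round(4)); z0=np.median(Z[b])
    m=(abs(Z-z0)<.004)&(H[...,2]>60)&(abs(q3[...,0])<45)&(abs(q3[...,1])<65)&((H[...,1]<80)|(H[...,0]<25)|(H[...,0]>165))
    q=(onplane(c,np.argwhere(m)[:,::-1],zt)[:,:2]*1000-[562,325.3])@R.T
    for lo,hi in((-26,-13),(-13,0),(0,13),(13,26)):
        t=q[(q[:,0]>lo)&(q[:,0]<hi),1]; print(' y ext at x',lo,np.round([t.min(),t.max()],1))
    for lo,hi in((-48,-38),(-38,-28),(-28,-18),(30,45)):
        t=q[(q[:,1]>lo)&(q[:,1]<hi),0]; print(' x ext at y',lo,np.round([t.min(),t.max()],1) if len(t) else '')
E
python3 -m handwheel '[{"xyz":[-0.003,0,0],"dr":[0,0,0]},{"xyz":[-0.003,0,0],"dr":[0,0,0]},{"xyz":[-0.003,0,0],"dr":[0,0,0]}]' >/dev/null
python3 st.py; python3 pm.py .0568
```

```text
t 8.05 mm [561.  325.4  31.5] closeYaw 14.43 zax [ 2.e-04  1.e-04 -1.e+00] F [ 0.2  0.1 -1.1] gap 58.4 grip 65.2 q [ 0.53  0.42 -0.1   1.05 -0.    1.84]
top top z 0.0576
 y ext at x -26 [-50.1  49.8]
 y ext at x -13 [-50.2  48.5]
 y ext at x 0 [-49.6   0.4]
 y ext at x 13 [-50.3  -4.3]
 x ext at y -48 [-29.4  29.8]
 x ext at y -38 [-29.3  29.9]
 x ext at y -28 [-29.  30.]
 x ext at y 30 [-29.  -10.7]
side top z 0.054
 y ext at x -26 [-53.5   6.5]
 y ext at x -13 [-53.4  34.2]
 y ext at x 0 [-54.5  45.7]
 y ext at x 13 [-53.3  43.3]
 x ext at y -48 [-34.1  25.8]
 x ext at y -38 [-33.4  26.9]
 x ext at y -28 [-33.9  26.5]
 x ext at y 30 [-11.   23.6]
```

The top view puts the plate centred in the pocket to within 0.5 mm and square, so I'm lowering it slowly.

```bash

python3 -m handwheel '[{"xyz":[0,0,-0.008],"dr":[0,0,0]},{"xyz":[0,0,-0.016],"dr":[0,0,0]},{"xyz":[0,0,-0.024],"dr":[0,0,0]},{"xyz":[0,0,-0.03],"dr":[0,0,0]},{"xyz":[0,0,-0.032],"dr":[0,0,0]}]' >/dev/null
python3 st.py
python3 -m handwheel '[{"xyz":[0,0,-0.002],"dr":[0,0,0]},{"xyz":[0,0,-0.004],"dr":[0,0,0]},{"xyz":[0,0,-0.005],"dr":[0,0,0]},{"xyz":[0,0,-0.005],"dr":[0,0,0]}]' >/dev/null
python3 st.py; python3 pm.py .037
```

```text
t 8.65 mm [560.7 325.1  14.5] closeYaw 14.42 zax [-9.e-04 -5.e-04 -1.e+00] F [ 0.1  0.3 -1.7] gap 58.8 grip 65.2 q [ 0.53  0.43 -0.12  1.02  0.    1.84]
t 9.05 mm [561.1 325.3  12.9] closeYaw 14.43 zax [ 1.e-04  1.e-04 -1.e+00] F [ 0.   0.5 -1. ] gap 58.3 grip 65.1 q [ 0.53  0.43 -0.12  1.02  0.    1.84]
top top z 0.0395
 y ext at x -26 [-49.7  50.1]
 y ext at x -13 [-50.1  49.4]
 y ext at x 0 [-48.9  -0.4]
 y ext at x 13 [-50.   -3.9]
 x ext at y -48 [-28.7  30.9]
 x ext at y -38 [-28.6  31. ]
 x ext at y -28 [-28.5  31.1]
 x ext at y 30 [-28.3 -11.3]
side top z 0.0356
 y ext at x -26 [-52.1   6. ]
 y ext at x -13 [-52.1  33.8]
 y ext at x 0 [-51.5  45.3]
 y ext at x 13 [-51.6  42.8]
 x ext at y -48 [-32.8  27.7]
 x ext at y -38 [-33.4  27.3]
 x ext at y -28 [-34.   28.3]
 x ext at y 30 [-11.2  23.7]
```

Nothing is touching yet. I'll go down in small steps until the force shows contact.

```bash

python3 -m handwheel '[{"xyz":[0,0,-0.001],"dr":[0,0,0]},{"xyz":[0,0,-0.002],"dr":[0,0,0]},{"xyz":[0,0,-0.002],"dr":[0,0,0]}]' >/dev/null
python3 st.py
python3 -m handwheel '[{"xyz":[0,0,-0.001],"dr":[0,0,0]},{"xyz":[0,0,-0.002],"dr":[0,0,0]},{"xyz":[0,0,-0.002],"dr":[0,0,0]}]' >/dev/null
python3 st.py
```

```text
t 9.45 mm [561.1 325.4  12.8] closeYaw 14.43 zax [ 7.e-04  4.e-04 -1.e+00] F [-2.1 -2.   6.2] gap 58.8 grip 65.9 q [ 0.53  0.43 -0.12  1.02  0.    1.84]
t 9.75 mm [561.1 325.4  12.8] closeYaw 14.42 zax [ 1.1e-03  7.0e-04 -1.0e+00] F [-4.  -2.6 10.7] gap 58.8 grip 66.7 q [ 0.53  0.43 -0.12  1.02  0.    1.84]
```

It touched at exactly the expected seating height, z = 12.8 mm. Releasing.

```bash

python3 -m handwheel '[{"xyz":[0,0,0.001],"dr":[0,0,0]},{"xyz":[0,0,0.001],"dr":[0,0,0]},{"xyz":[0,0,0.001],"dr":[0,0,0]},{"xyz":[0,0,0.001],"dr":[0,0,0]},{"xyz":[0,0,0.001],"dr":[0,0,0]}]' -1 >/dev/null
python3 st.py
python3 -m handwheel '[{"xyz":[0,0,0.01],"dr":[0,0,0]},{"xyz":[0,0,0.03],"dr":[0,0,0]},{"xyz":[0,0,0.06],"dr":[0,0,0]},{"xyz":[0,0,0.12],"dr":[0,0,0]},{"xyz":[0,0,0.2],"dr":[0,0,0]}]' >/dev/null
python3 -m handwheel '[{"xyz":[0,0,0.08],"dr":[0,0,0]},{"xyz":[0,0,0.16],"dr":[0,0,0]},{"xyz":[0,0,0.24],"dr":[0,0,0]},{"xyz":[0,0,0.28],"dr":[0,0,0]},{"xyz":[0,0,0.28],"dr":[0,0,0]}]' >/dev/null
python3 st.py; python3 pm.py .037
```

```text
t 10.25 mm [560.9 325.3  11. ] closeYaw 14.43 zax [-3.e-04 -2.e-04 -1.e+00] F [ 0.3 -0.4  0.5] gap 85.6 grip 0.0 q [ 0.53  0.43 -0.12  1.01  0.    1.84]
t 11.25 mm [562.1 326.  257.1] closeYaw 14.43 zax [ 0.0072  0.0042 -1.    ] F [ 0.5 -0.   0.8] gap 85.4 grip 0.0 q [ 0.53  0.37  0.33  1.52 -0.    1.84]
top top z 0.0383
 y ext at x -26 [-50.4  50.1]
 y ext at x -13 [-50.1  50.4]
 y ext at x 0 [-50.5  50.3]
 y ext at x 13 [-49.3  50.1]
 x ext at y -48 [-28.   30.9]
 x ext at y -38 [-28.6  31. ]
 x ext at y -28 [-29.2  31.1]
 x ext at y 30 [-29.   31.6]
side top z 0.0357
 y ext at x -26 [-52.1  49.1]
 y ext at x -13 [-50.3  50. ]
 y ext at x 0 [-53.3  49.3]
 y ext at x 13 [-52.1  49.5]
 x ext at y -48 [-34.1  27.7]
 x ext at y -38 [-31.6  27.3]
 x ext at y -28 [-34.   28.3]
 x ext at y 30 [-33.8  27. ]
```

```bash

python3 -m handwheel '[{"xyz":[-0.012,-0.09,0],"dr":[0,0,0]},{"xyz":[-0.024,-0.18,0],"dr":[0,0,-0.006]},{"xyz":[-0.036,-0.27,0],"dr":[0,0,-0.006]},{"xyz":[-0.048,-0.36,0],"dr":[0,0,-0.006]},{"xyz":[-0.056,-0.414,0],"dr":[0,0,-0.006]}]' >/dev/null
python3 -m handwheel '[{"xyz":[-0.012,-0.09,0],"dr":[0,0,0]},{"xyz":[-0.024,-0.18,0],"dr":[0,0,-0.006]},{"xyz":[-0.036,-0.27,0],"dr":[0,0,-0.006]},{"xyz":[-0.048,-0.36,0],"dr":[0,0,-0.006]},{"xyz":[-0.056,-0.414,0],"dr":[0,0,-0.006]}]' >/dev/null
python3 -m handwheel '[{"xyz":[-0.012,-0.09,0],"dr":[0,0,0]},{"xyz":[-0.024,-0.18,0],"dr":[0,0,-0.004]},{"xyz":[-0.036,-0.27,0],"dr":[0,0,-0.004]},{"xyz":[-0.048,-0.36,0],"dr":[0,0,-0.004]},{"xyz":[-0.056,-0.414,0],"dr":[0,0,-0.004]}]' >/dev/null
python3 -m handwheel '[{"xyz":[0,0,0],"dr":[0,0,0]},{"xyz":[0,0,0],"dr":[0,0,0]},{"xyz":[0,0,0],"dr":[0,0,0]}]' >/dev/null
python3 st.py
python3 - <<'E'
from h import *
t=cap('top'); s=cap('side')
a=cv2.resize(t['color'][205:275,135:222,::-1],(400,322),interpolation=cv2.INTER_CUBIC)
b=cv2.resize(s['color'][180:380,290:490,::-1],(322,322),interpolation=cv2.INTER_CUBIC)
cv2.imwrite('pics/p2.png',np.hstack([a,b]))
E
```

```text
t 13.15 mm [ 476.8 -294.7  250.6] closeYaw 11.59 zax [-0.0011  0.001  -1.    ] F [-0.1  1.1  0. ] gap 85.8 grip 0.0 q [-0.55  0.2   0.09  1.46  0.    0.81]
```

View pics/p2.png

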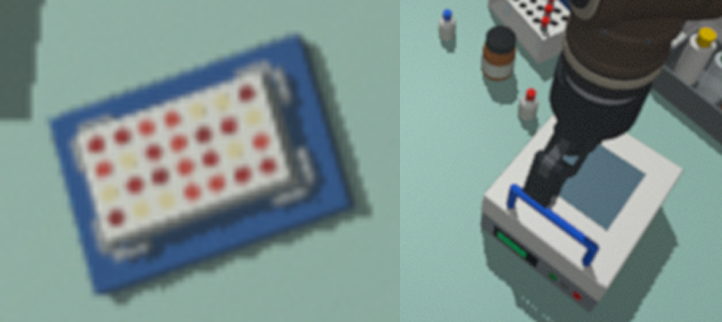

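The left half shows the plate seated flat and square between all four guides. The right half shows the gripper above the handle, whose bar runs from (515,190) to (590,250). Descending onto the bar.

```bash

python3 -m handwheel '[{"xyz":[0.002,0,-0.06],"dr":[0,0,0]},{"xyz":[0.002,0,-0.12],"dr":[0,0,0]},{"xyz":[0.002,0,-0.17],"dr":[0,0,0]},{"xyz":[0.002,0,-0.21],"dr":[0,0,0]},{"xyz":[0.002,0,-0.22],"dr":[0,0,0]}]' >/dev/null
python3 st.py
python3 -m handwheel '[{"xyz":[0,0,-0.01],"dr":[0,0,0]},{"xyz":[0,0,-0.02],"dr":[0,0,0]},{"xyz":[0,0,-0.025],"dr":[0,0,0]},{"xyz":[0,0,-0.025],"dr":[0,0,0]},{"xyz":[0,0,-0.025],"dr":[0,0,0]}]' >/dev/null
python3 st.py
python3 - <<'E'
from h import *
s=cap('side')
cv2.imwrite('pics/p3.png',cv2.resize(s['color'][220:380,310:470,::-1],(560,560),interpolation=cv2.INTER_CUBIC))
E
```

```text
t 13.75 mm [ 477.1 -293.9  139. ] closeYaw 11.64 zax [-0.0032  0.002  -1.    ] F [ 0.4 -0.1  1. ] gap 85.3 grip 0.0 q [-0.55  0.21 -0.14  1.22  0.    0.82]
t 14.25 mm [ 478.2 -295.9  129.3] closeYaw 11.54 zax [ 7.e-04 -4.e-04 -1.e+00] F [ 0.2 -0.2  0.2] gap 85.2 grip 0.0 q [-0.55  0.21 -0.16  1.2  -0.    0.82]
```

View pics/p3.png

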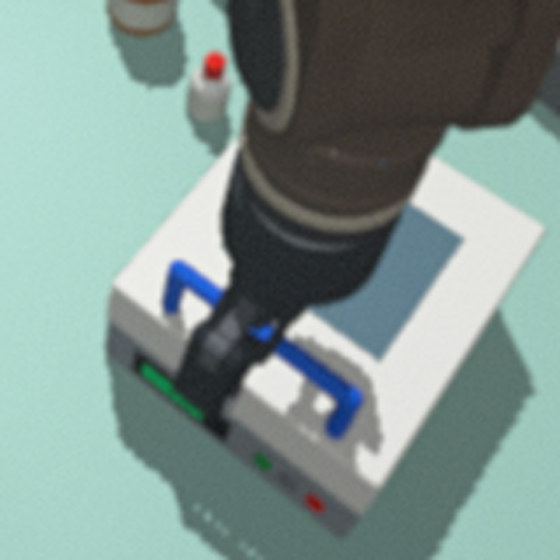

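The fingers straddle the bar near its middle at (260,330), one in front and one behind. Closing.

```bash

python3 -m handwheel '[{"xyz":[0,0,-0.004],"dr":[0,0,0]},{"xyz":[0,0,-0.004],"dr":[0,0,0]},{"xyz":[0,0,-0.004],"dr":[0,0,0]},{"xyz":[0,0,-0.004],"dr":[0,0,0]},{"xyz":[0,0,-0.004],"dr":[0,0,0]}]' 1 >/dev/null
python3 st.py
python3 -m handwheel '[{"xyz":[0,0,0],"dr":[0,0,0]},{"xyz":[0,0,0],"dr":[0,0,0]},{"xyz":[0,0,0],"dr":[0,0,0]},{"xyz":[0,0,0],"dr":[0,0,0]},{"xyz":[0,0,0],"dr":[0,0,0]}]' >/dev/null
python3 st.py
python3 - <<'E'
import numpy as np
u=np.array([np.cos(np.radians(11.5)),np.sin(np.radians(11.5))])
r=np.hypot(188,57); a0=np.arctan2(57,188)
p=None
for d in range(0,41,5):
    a=a0+np.radians(d); back=188-r*np.cos(a); up=r*np.sin(a)-57
    print(d,np.round(np.r_[u*back,up]/500,4))
E
```

```text
t 14.8 mm [ 478.  -295.7  126.8] closeYaw 11.54 zax [-0. -0. -1.] F [-1.2  0.2  0.1] gap 12.3 grip 1.7 q [-0.55  0.21 -0.16  1.19 -0.    0.82]
t 15.3 mm [ 477.7 -295.8  126.8] closeYaw 11.54 zax [-5.e-04 -3.e-04 -1.e+00] F [-3.8 -0.8  1.5] gap 9.5 grip 58.4 q [-0.55  0.21 -0.16  1.19 -0.    0.82]
0 [ 0.  0. -0.]
5 [0.0111 0.0023 0.0323]
10 [0.025  0.0051 0.0636]
15 [0.0415 0.0084 0.0934]
20 [0.0604 0.0123 0.1217]
25 [0.0817 0.0166 0.1482]
30 [0.1052 0.0214 0.1727]
35 [0.1307 0.0266 0.195 ]
40 [0.158  0.0321 0.215 ]
```

```bash

python3 -m handwheel '[{"xyz":[0.004,0.001,0.013],"dr":[0,0,0]},{"xyz":[0.011,0.002,0.032],"dr":[0,0,0]},{"xyz":[0.018,0.004,0.048],"dr":[0,0,0]},{"xyz":[0.025,0.005,0.064],"dr":[0,0,0]},{"xyz":[0.025,0.005,0.064],"dr":[0,0,0]}]' >/dev/null
python3 st.py
cat > lid.py <<'E'
from h import *
a=np.radians(11.5); u=np.array([np.cos(a),np.sin(a)]); v=np.array([-u[1],u[0]])
for n in('top','side'):
    c=cap(n); P=c['P']*1000; d=P[...,:2]-[662.2,-257.5]; x=-(d@u); y=d@v; z=P[...,2]-90; H=cv2.cvtColor(c['color'],cv2.COLOR_RGB2HSV)
    m=(x>20)&(x<200)&(abs(y)>60)&(abs(y)<88)&(z>5)&(z<220)&(H[...,2]>110)&(H[...,1]<60)
    A=np.c_[x[m],np.ones(m.sum())]; zz=z[m]
    for _ in range(5):
        k=np.linalg.lstsq(A,zz,rcond=None)[0]; r=abs(A@k-zz); A,zz=A[r<max(6,2*np.median(r))],zz[r<max(6,2*np.median(r))]
    print(n,len(zz),'lid angle deg',np.degrees(np.arctan(k[0])).round(1),'offset',k[1].round(1))
E
python3 lid.py
```

```text
t 15.8 mm [ 490.4 -293.1  160.2] closeYaw 11.55 zax [-8.e-04 -5.e-04 -1.e+00] F [-7.4 -1.8 -0.8] gap 10.0 grip 58.7 q [-0.54  0.22 -0.08  1.27 -0.    0.83]
top 1436 lid angle deg 9.8 offset 13.9
side 1686 lid angle deg 9.6 offset 11.5
```

```bash

python3 -m handwheel '[{"xyz":[0.01,0.002,0.019],"dr":[0,0,0]},{"xyz":[0.022,0.0045,0.038],"dr":[0,0,0]},{"xyz":[0.036,0.007,0.058],"dr":[0,0,0]},{"xyz":[0.057,0.0115,0.085],"dr":[0,0,0]},{"xyz":[0.057,0.0115,0.085],"dr":[0,0,0]}]' >/dev/null
python3 st.py
python3 lid.py
```

```text
t 16.4 mm [ 518.8 -287.3  204.1] closeYaw 11.56 zax [-5.0e-04 -1.2e-03 -1.0e+00] F [-11.7  -0.9   5.2] gap 9.6 grip 59.7 q [-0.51  0.26  0.06  1.37 -0.    0.86]
top 1052 lid angle deg 24.7 offset 15.5
side 1338 lid angle deg 24.3 offset 13.3
```

```bash

python3 -m handwheel '[{"xyz":[0.01,0.002,0.011],"dr":[0,0,0]},{"xyz":[0.022,0.0045,0.024],"dr":[0,0,0]},{"xyz":[0.047,0.0095,0.047],"dr":[0,0,0]},{"xyz":[0.075,0.0155,0.067],"dr":[0,0,0]},{"xyz":[0.075,0.0155,0.067],"dr":[0,0,0]}]' >/dev/null
python3 -m handwheel '[{"xyz":[0,0,0],"dr":[0,0,0]},{"xyz":[0,0,0],"dr":[0,0,0]},{"xyz":[0,0,0],"dr":[0,0,0]},{"xyz":[0,0,0],"dr":[0,0,0]},{"xyz":[0,0,0],"dr":[0,0,0]}]' >/dev/null
python3 st.py
python3 lid.py; python3 pm.py .037 | grep -v "at y"
```

```text
t 17.5 mm [ 556.2 -279.7  237.5] closeYaw 11.54 zax [ 0.0016 -0.0013 -1.    ] F [-7.6 -1.2  7.2] gap 9.6 grip 60.8 q [-0.47  0.31  0.21  1.46 -0.    0.9 ]
top 783 lid angle deg 39.3 offset 18.5
side 628 lid angle deg 38.7 offset 17.4
top top z 0.0382
 y ext at x -26 [-49.7  50.1]
 y ext at x -13 [-50.1  49.8]
 y ext at x 0 [-50.9  50.3]
 y ext at x 13 [-50.   50.1]
side top z 0.0358
 y ext at x -26 [-51.5  49.1]
 y ext at x -13 [-50.3  50. ]
 y ext at x 0 [-51.5  49.3]
 y ext at x 13 [-52.7  49.5]
```

```bash

python3 -m handwheel '[{"xyz":[0,0,0],"dr":[0,0,0]},{"xyz":[0,0,0],"dr":[0,0,0]},{"xyz":[0,0,0],"dr":[0,0,0]},{"xyz":[0,0,0],"dr":[0,0,0]},{"xyz":[0,0,0],"dr":[0,0,0]}]' >/dev/null
python3 st.py; python3 -c "
from station import robot; print(robot.job_done())"
```

```text
t 18.2 mm [ 556.2 -279.7  237.5] closeYaw 11.54 zax [ 0.0016 -0.0014 -1.    ] F [-7.7 -1.5  7. ] gap 9.7 grip 60.8 q [-0.47  0.31  0.21  1.46 -0.    0.9 ]
the job is handed in; nothing more can be done
None
```

I handed the job in at about 18 s: the plate is seated and released in the nest, and the gripper is holding the lid still at about 39–40° by camera; no verdict came back, and I did not re-measure the bystanders.

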